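Shim the rocking comparator stand

TASK

The dial comparator stand rocks because its front right foot, on the side of the wedge, has lost its rubber cap and is short. With the fingertips push the wooden wedge along the bench and under that foot until the stand sits level and firm, then press down gently on the plate's corner above the foot for a second to prove that it no longer rocks, and move clear. Do not lift anything or shove the stand along the bench, and leave the brass disc and the other things where they are.

Things in the scene. Friction and masses are not known exactly. Their poses are not given: they have to be found in the camera images.
- stand: Dial comparator stand, 2.2 to 3 kg, loose: stone plate 150 (its x) x 200 (y) x 30 mm on domed feet, underside 22 mm up, top 52 mm; steel column, 217 mm high, at x 48, y 30 mm and dial gauge at x -6, y 30 mm. Origin: bench level below the plate's centre; its -x is the front (dial side), -y its right, z up. Now tipped 0.066 rad to the short foot, the opposite rear left foot is 6 mm off the bench.
- stand_foot (a point): Lowest point of the short front right foot, a bare steel dome of radius 13 mm, 46 mm in front of and 80 mm to the right of the plate's centre (20 mm inside the right edge). It stands on the bench now with about 1 N and hangs 6 mm above it when the stand is level and all three capped feet touch. The capped feet stand at x -46, y 80; x 64, y 80; x 64, y -80 mm.
- stand_corner (a point): Point on the plate's top straight above the short foot, 52 mm above the bench when level: press here.
- stand_mid (a point): Middle of the plate's underside; shows whether the stand has been shoved.
- wedge: Loose hardwood wedge, 60 g, 110 mm long (its x) and 40 mm wide (y), flat below; its height rises evenly from 1.5 mm at the thin end (+x) to 16 mm at the thick end (-x). Origin: centre of its underside, on the bench; centre of mass 15 mm to the thick end. Pushed under the foot it lifts it; the stand is level when the thin end is about 34 mm past the foot's centre, then it goes much harder.
- wedge_tip (a point): Middle of the wedge's thin end, at bench level.
- wedge_tail (a point): Middle of the wedge's upright thick end face (40 mm wide, 16 mm high), 8 mm above the bench.
- brass_disc: Brass disc, 29 mm across, 9 mm thick, loose on the plate under the gauge's spindle; origin at its underside. Leave it there.
- loupe: Black eye loupe, 35 mm across, 34 mm high, to the left in front of the stand; origin at its underside. Leave it.
- tweezers: Steel tweezers, 124 mm long, lying in front of the stand; origin at the underside, mid length. Leave them.
- parts_tin: Round aluminium tin, 50 mm across, 21 mm high, behind and right of the wedge; origin at its underside. Leave it.
- marker: Marker pen, 134 mm long, lying at the front left; origin at the underside, mid length. Leave it.
- case_ring: Steel case ring, 43 mm across, 14 mm high, behind the stand; origin at its underside. Leave it.
- gauge_spot (a point): Point on the plate's top under the gauge's spindle, 6 mm in front of and 30 mm to the left of the plate's centre; the brass disc lies centred here.

How it is judged:
On the way, in this order (a step that is already met when the one before it is completed fails the run):
1. the wedge is under the short foot and carries it, and the stand is level (angle between stand's own z axis and vertical below 0.012 rad and contact force between wedge and stand above 0.3 N and horizontal distance between stand_foot and wedge below 0.05 m), for 0.3 s.
2. a fingertip presses on the plate's corner above that foot with 3 N or more for half a second, and the stand stays level (all of step 1 and contact force between the fingers and stand above 3 N and horizontal distance between the grasp point and stand_corner below 0.03 m and height (world z) of the grasp point above 0.052 m), for 0.5 s.
At the end, for the whole second after the job is handed in: the wedge lies under the short foot and carries part of its load, the stand is level within 0.012 rad (about 1 mm left at the foot) and at rest, not shoved by more than 12 mm, with the brass disc still in place on its plate (all of step 1 and linear speed of each of stand, wedge below 0.01 m/s and angular speed of stand below 0.03 rad/s and distance of stand_mid from where it was at the start of the episode below 0.012 m and distance between brass_disc and gauge_spot below 0.012 m); the robot touches nothing.
It fails at once if the wedge is lifted 5 mm off the bench or tipped (height (world z) of wedge above 0.005 m or angle between wedge's own z axis and vertical above 0.2 rad).
It fails at once if the stand is lifted, tipped further or shoved by more than 12 mm (height (world z) of stand_mid above 0.03 m or angle between stand's own z axis and vertical above 0.1 rad or distance of stand_mid from where it was at the start of the episode above 0.012 m).
It fails at once if the fingers bear on the stand with over 40 N (contact force between the fingers and stand above 40 N).
It fails at once if the brass disc is shifted on the plate by over 12 mm (distance between brass_disc and gauge_spot above 0.012 m).
It fails at once if the loupe, tweezers, tin, marker or case ring is moved by over 20 mm (distance of any of loupe, tweezers, parts_tin, marker, case_ring from where it was at the start of the episode above 0.02 m).
It also fails if it takes over 72 s, if anything falls off the work surface, if the arm or the gripper's body presses on something with over 40 N, if the wrist force passes 120 N, or if a joint passes its speed limit or range.

ROBOT

A 6-joint arm with a two-finger parallel gripper is mounted at the origin on a cart in front of the work surface, level with it; the furniture and walls round the work are solid. World frame = base frame: x ahead of the robot, y to its left, z up, the work surface at z = 0. Lengths are in m, angles in rad, forces in N, time in s.
With the tool pointing down it reaches from about 0.3 to 0.825 m from the base axis. Payload 5.4 kg.
Tool frame: the origin (TCP) lies at the very end of the fingers, on their centre line; the grasp point (between the pads) lies 19 mm behind it; z points along the fingers, x is the direction in which the jaws open and shut, and the axes are right-handed (so a half turn about z gives the same grasp; the last joint's range is limited). The gripper opens to 92 mm and grips with 3 to 60 N. Pads are 20 mm wide; open, the fingers measure 128 mm over their backs; the gripper's body (75 mm by 189 mm) begins 69 mm behind the grasp point.
Start: joints at [1.133, 0.158, 1.597, -0, 1.386, -0.21], TCP at [0.13, 0.56, 0.215] pointing down, gripper open.
Joint ranges: [-2.91, 2.91], [-0.94, 2.29], [0.18, 2.7], [-1.29, 4.43], [0.17, 2.64], [-3, 3]. Speed limits (rad/s): [2.57, 2.57, 3.14, 3.14, 3.14, 3.14].

INTERFACE

Orientations are given as a rotation vector (axis times angle).
In Python, from workcell import bot gives the robot as it stands. Calls block until the motion is done:
- bot.goto(position, orientation): joint-space move of the TCP to a pose.
- bot.line_to(position, rot=None, max_speed=0.15): straight line of the TCP; rot=None keeps the orientation; max_speed is the mean speed in m/s.
- bot.set_joints(angles): joint-space move.
- bot.set_gripper(opening, newtons=None): opening from 0.0 (shut) to 1.0 (fully open); newtons is the grip in N (None keeps the last); returns when the fingers have stopped.
- bot.hold(seconds).
- bot.inverse_kinematics(position, orientation): joint angles nearest the present ones, or None.
- bot.read_camera(name): name is "side" or "top"; returns a dict with "pixels" (480x640x3 uint8, blue, green, red), "fx", "fy", "cx", "cy" (pixels), "R" (3x3) and "t" (3): a world point X has camera coordinates R X + t. Camera axes: x right, y down, z forward; pixel columns grow to the right and rows downward; lengths in m; the calibration is good to about 2 mm. A picture is of the moment at which its call begins. There is no depth.
A pose or a line that the arm cannot do raises bot.MotionError and nothing moves.
- bot.job_done(): hands the job in, once; it reports no verdict.
Readings, each from a call of its own:
- bot.current_clock(): time.
- bot.current_joints(): joint angles.
- bot.current_joint_vel(): joint speeds.
- bot.current_effort(): joint torques, N m.
- bot.current_ee_pos(): TCP position.
- bot.current_tool_rot(): TCP orientation.
- bot.current_contact_force(): force on the tool from outside, world axes, zero at the start.
- bot.current_ft_torque(): the same for the moment, N m.
- bot.current_opening(): opening from 0.0 (shut) to 1.0 (fully open).
Only numpy, scipy, OpenCV 4.12 (cv2) and the standard library are available. Lean on these libraries where they do the work, as an engineer would, in place of code of your own. Each camera call takes 0.05 s, during which the arm holds its last target.

## Working session

There is one attempt and no reset: what is moved stays moved. The work goes in short steps, each a Python script; the robot and the scene stay as the last script left them, time stands still between calls to the robot, and variables do not carry over. Pictures are saved under pics/ and viewed, and the job is handed in when it is done.

```bash
mkdir -p pics; ls
python3 - <<'E'
from workcell import bot
import cv2,numpy as np
for n in("side","top"):
    c=bot.read_camera(n); cv2.imwrite(f"pics/{n}0.png",c["pixels"])
    print(n,c["fx"],c["cx"],c["cy"],np.round(c["R"],4).tolist(),np.round(c["t"],4).tolist())
print(bot.current_clock(),bot.current_tool_rot(),bot.current_ee_pos())
E
```

```text
pics
side 527.6974396879534 310.06680517593094 241.6014215604899 [[-0.998, -0.0612, -0.0167], [-0.0166, 0.5053, -0.8628], [0.0613, -0.8608, -0.5053]] [0.5669, 0.0812, 1.0344]
top 517.8283586699948 312.5048119404231 248.68994146548846 [[-0.1012, -0.9949, 0.0015], [-0.9718, 0.0986, -0.2144], [0.2132, -0.0232, -0.9767]] [0.0018, 0.5628, 1.2068]
0.1 [ 2.45893634e+00  1.95409613e+00 -2.42565842e-03] [0.12962912 0.5596126  0.21372002]
```

View pics/side0.png

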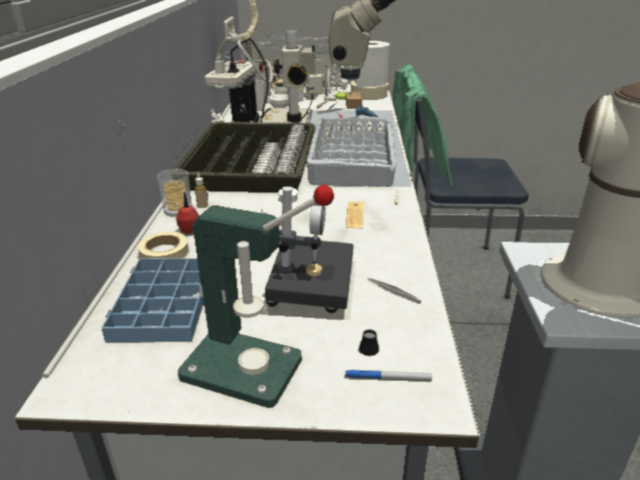

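View pics/top0.png

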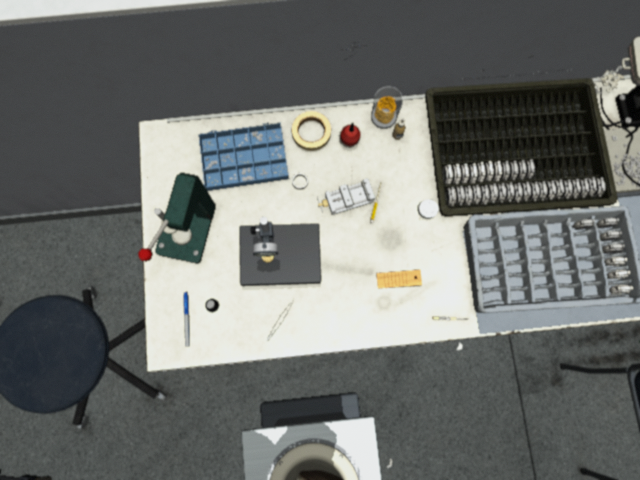

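Run:
```python
import cv2
a=cv2.imread("pics/top0.png")[205:345,225:455]
cv2.imwrite("pics/topz.png",cv2.resize(a,None,fx=3.4,fy=3.4,interpolation=cv2.INTER_CUBIC))
a=cv2.imread("pics/side0.png")[180:330,250:430]
cv2.imwrite("pics/sidez.png",cv2.resize(a,None,fx=4,fy=4,interpolation=cv2.INTER_CUBIC))
```

```text
(no output)
```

View pics/topz.png

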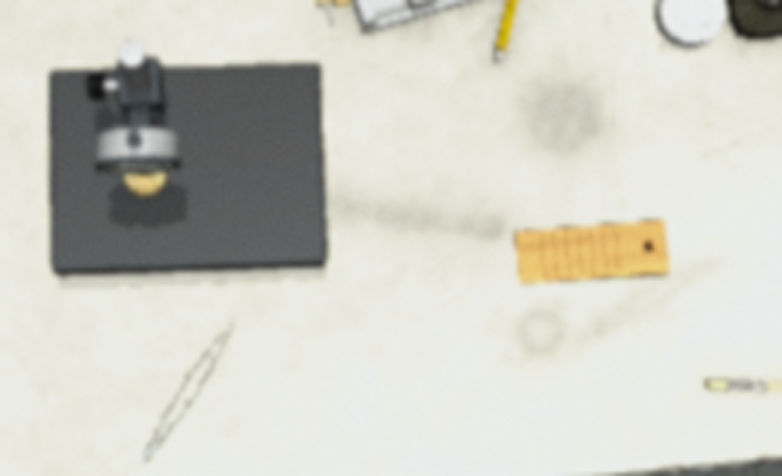

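View pics/sidez.png

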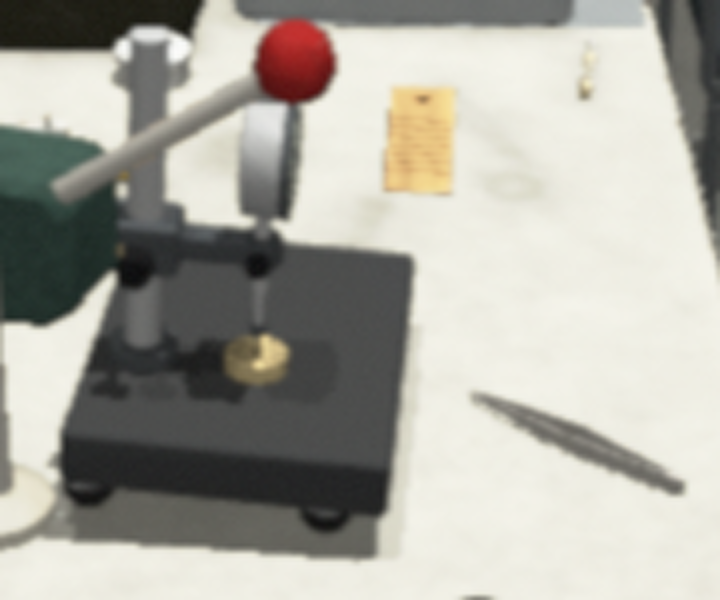

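```bash
cat > fit.py <<'E'
from workcell import bot
import cv2,numpy as np
from scipy.optimize import least_squares
from scipy.spatial.transform import Rotation as Ro
def proj(c,X):
    p=np.asarray(X)@np.array(c["R"]).T+np.array(c["t"])
    return np.c_[c["fx"]*p[:,0]/p[:,2]+c["cx"],c["fy"]*p[:,1]/p[:,2]+c["cy"]]
def stand_pts(p,L,tilt=0.066):
    # tilt about the line through feet (-46,80),(64,-80), lowering (-46,-80)
    a=np.array([.110,-.160,0]);a/=np.linalg.norm(a);o=np.array([-.046,.08,0])
    L=np.asarray(L,float)
    A=Ro.from_rotvec(a*tilt); B=Ro.from_rotvec(-a*tilt)
    t=np.array([[-.046,-.08,0]])
    R=A if (A.apply(t-o)+o)[0,2]<0 else B
    W=R.apply(L-o)+o
    return Ro.from_euler('z',p[2]).apply(W)+[p[0],p[1],0]
def wedge_pts(p,L): return Ro.from_euler('z',p[2]).apply(np.asarray(L,float))+[p[0],p[1],0]
E
cat > f0.py <<'E'
from fit import *
T=bot.read_camera("top");S=bot.read_camera("side")
tp=lambda L:np.array(L)/3.4+[225,205]-0.35
sp=lambda L:np.array(L)/4+[250,180]-0.37
m=.001
sT=([[75,100,52],[75,-100,52],[-75,-100,52],[-75,100,52]],tp([[52,66],[320,64],[326,266],[53,270]]))
sS=([[-75,100,52],[75,100,52],[-75,-100,52],[-75,100,22],[75,100,22]],sp([[388,470],[66,437],[413,256],[384,513],[68,474]]))
# wedge local: +x thin
wT=([[55,-20,1.5],[55,20,1.5],[-55,20,16],[-55,-20,16]],tp([[514,231],[520,282],[667,273],[664,220]]))
wS=([[55,-20,1.5],[55,20,1.5],[-55,20,16],[-55,-20,16]],sp([[385,190],[453,193],[456,88],[392,88]]))
def go(f,a,b,x0):
    for nm,use in(("both",(1,1)),("top",(1,0)),("side",(0,1))):
        def r(p):
            q=[]
            if use[0]:q.append((proj(T,f(p,np.array(a[0])*m))-a[1]).ravel())
            if use[1]:q.append((proj(S,f(p,np.array(b[0])*m))-b[1]).ravel())
            return np.concatenate(q)
        s=least_squares(r,x0,loss='soft_l1'); print(nm,np.round(s.x,4),np.round(r(s.x),1).tolist())
        if nm=="both":out=s.x
    return out
p=go(stand_pts,sT,sS,[.5,.05,0])
print("foot",stand_pts(p,[[-.046,-.08,.0]]),"corner",stand_pts(p,[[-.046,-.08,.052]]))
# wedge y axis: image order check: try thin toward +y (yaw ~ +pi/2), then left side(+ylocal) is -x world
w=go(wedge_pts,wT,wS,[.45,-.2,1.57])
print("tip",wedge_pts(w,[[.055,0,0],[-.055,0,.008]]))
E
python3 f0.py
```

```text
both [ 0.5623  0.0273 -0.0783] [-0.8, -0.3, 1.0, -0.7, 0.7, -0.2, -1.1, 0.1, 1.4, -1.2, -1.9, -2.5, 2.5, -1.4, 1.1, 2.0, -2.4, 2.1]
top [ 0.5616  0.0272 -0.0808] [-0.7, -0.1, 1.1, -0.4, 0.7, 0.2, -1.2, 0.3]
side [ 0.5646  0.0283 -0.0591] [1.2, -1.4, -2.4, -1.8, 0.5, -1.6, 1.0, 1.8, -2.9, 2.9]
foot [[ 0.51031965 -0.04874746 -0.0059782 ]] corner [[ 0.50735034 -0.05046347  0.04590858]]
both [ 0.4736 -0.2638  1.5258] [-0.3, -0.4, -0.7, 0.2, 0.6, -0.4, -0.1, -0.6, 0.1, -0.1, 0.1, -0.2, 0.4, -0.0, 0.5, -0.5]
top [ 0.4729 -0.264   1.5181] [-0.1, -0.3, -0.7, 0.3, 0.7, 0.0, 0.1, -0.1]
side [ 0.4743 -0.2627  1.5348] [-0.0, 0.2, 0.0, -0.0, -0.0, 0.1, 0.0, -0.3]
tip [[ 0.47609396 -0.20882137  0.        ]
 [ 0.47114778 -0.31871011  0.008     ]]
```

```bash
cat >> fit.py <<'E'
def rot(psi): # tool down, tool x along world angle psi
    return np.pi*np.array([np.cos(psi/2),np.sin(psi/2),0.])
def H(th): return np.array([np.sin(th),np.cos(th)])  # heading, from +y toward +x
E
python3 - <<'E'
from fit import *
th=np.pi/2-1.5258
tail=np.array([.4711,-.3187])
bk=tail-H(th)*(.010+.020)   # finger half depth 10 mm + 20 mm gap
for psi in(-th,-th+np.pi,-th-np.pi):
    q=bot.inverse_kinematics([*bk,.006],rot(psi)); print(psi,q)
E
```

```text
-0.04499632679489651 [-8.44935540e-01  4.31558869e-01  1.70917218e+00 -4.44089210e-16
  1.00086160e+00 -7.99939213e-01]
3.096596326794897 [-0.84493554  0.43155887  1.70917218  0.          1.0008616   2.34165344]
-3.1865889803846894 [-8.44935540e-01  4.31558869e-01  1.70917218e+00 -4.44089210e-16
  1.00086160e+00  2.34165344e+00]
```

Run:
```python
from fit import *
th=np.pi/2-1.5258
tail=np.array([.4711,-.3187]); bk=tail-H(th)*.030
bot.set_gripper(0.0,20)
bot.goto([.13,.54,.42],bot.current_tool_rot())
bot.goto([*bk,.40],rot(-th))
bot.goto([*bk,.06],rot(-th))
bot.line_to([*bk,.006],max_speed=.08)
print(bot.current_clock(),bot.current_ee_pos(),bot.current_contact_force(),bot.current_opening())
for n in("top","side"):
    cv2.imwrite(f"pics/{n}1.png",bot.read_camera(n)["pixels"])
a=cv2.imread("pics/top1.png")[205:345,225:455];b=cv2.imread("pics/side1.png")[180:330,250:430]
a=cv2.resize(a,(575,350));b=cv2.resize(b,None,fx=2,fy=2)
cv2.imwrite("pics/top1z.png",cv2.resize(cv2.imread("pics/top1.png")[205:345,300:480],None,fx=4,fy=4))
cv2.imwrite("pics/side1z.png",cv2.resize(cv2.imread("pics/side1.png")[150:300,280:430],None,fx=4,fy=4))
```

```text
7.825 [ 0.46999919 -0.34897023  0.0062891 ] [-0.43108884 -0.24228383  0.22727813] 0.0048445232455673745
```

View pics/top1z.png

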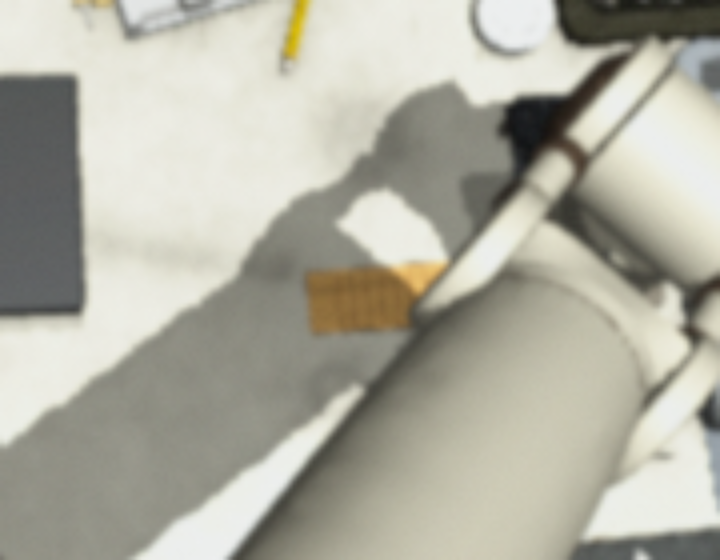

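View pics/side1z.png

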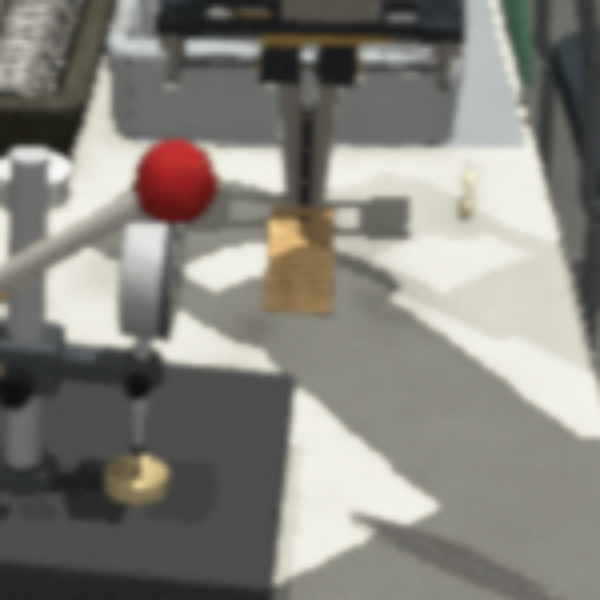

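Run:
```python
from fit import *
bot.set_gripper(0.2)
print(bot.current_opening())
S=bot.read_camera("side")
cv2.imwrite("pics/side2.png",S["pixels"])
c=S["pixels"][180:240,320:390]
c=cv2.resize(c,None,fx=9,fy=9,interpolation=cv2.INTER_CUBIC)
e=bot.current_ee_pos()
P=np.array([e,e+[0,0,.016],e+[0,0,.05],[.4711,-.3187,.016],[.4711,-.3187,0],[.4761,-.2088,.0015]])
for u in proj(S,P):
    print(u); cv2.circle(c,tuple(int(v) for v in (u-[320,180]+.5)*9),4,(0,0,255),-1)
cv2.imwrite("pics/side2z.png",c)
```

```text
0.2009997278992497
[356.37926575 199.72625546]
[356.55193921 194.08848108]
[356.9258146  181.88147992]
[356.11150805 201.33878277]
[355.93857073 207.02826655]
[354.45966486 227.38324578]
```

View pics/side2z.png

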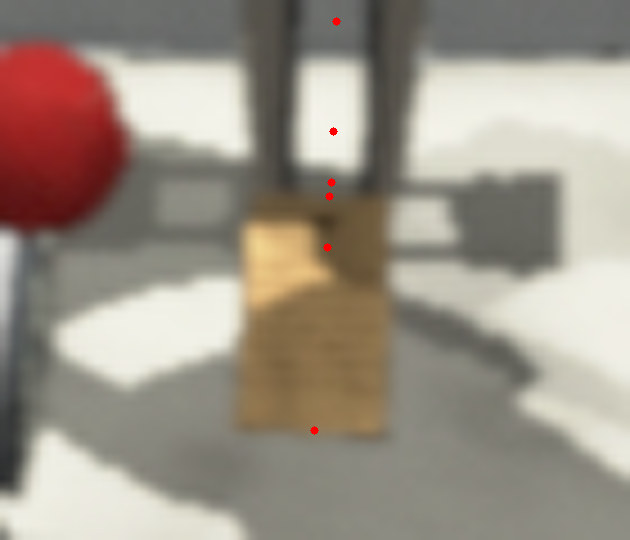

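```bash
cat > arc.py <<'E'
from fit import *
th=.042
tail=np.array([.473,-.3187]); foot=np.array([.510,-.049])
bot.line_to([*(tail-H(th)*.030),.006],rot=rot(-th),max_speed=.05)
c=tail-H(th)*.003
# solve phi so that after an 80 mm arc the heading points at the foot
from scipy.optimize import brentq
n=8;ds=.083/n
def path(phi):
    p=c.copy();t=th;out=[]
    for i in range(n):
        p=p+ds*H(t+phi/n/2);t+=phi/n;out.append((p.copy(),t))
    return out
def err(phi):
    p,t=path(phi)[-1];v=foot-p
    return np.arctan2(v[0],v[1])-t
phi=brentq(err,-.3,.4);print("phi",phi)
def go(p,t,v=.05):bot.line_to([*(p-.010*H(t)),.006],rot=rot(-t),max_speed=v)
go(c,th)
for p,t in path(phi):
    go(p,t); print(np.round(bot.current_contact_force(),2))
print(p,t,bot.current_clock(),bot.current_ee_pos())
for nme in("side","top"):
    cv2.imwrite(f"pics/{nme}3.png",bot.read_camera(nme)["pixels"])
cv2.imwrite("pics/side3z.png",cv2.resize(cv2.imread("pics/side3.png")[180:330,270:420],None,fx=4,fy=4,interpolation=cv2.INTER_CUBIC))
cv2.imwrite("pics/top3z.png",cv2.resize(cv2.imread("pics/top3.png")[210:330,300:450],None,fx=5,fy=5,interpolation=cv2.INTER_CUBIC))
E
python3 arc.py
```

```text
phi 0.10986215378297197
[-1.07 -0.25 -0.1 ]
[ 0.49 -0.68  0.39]
[ 0.45  0.49 -0.05]
[ 0.    0.31 -0.32]
[-0.33  0.02  0.76]
[0.15 0.21 0.29]
[-0.24  0.79 -0.65]
[-0.56  0.88  0.03]
[ 0.48090275 -0.23912786] 0.15186215378297196 12.0417 [ 0.47936977 -0.24858565  0.00594778]
```

View pics/side3z.png

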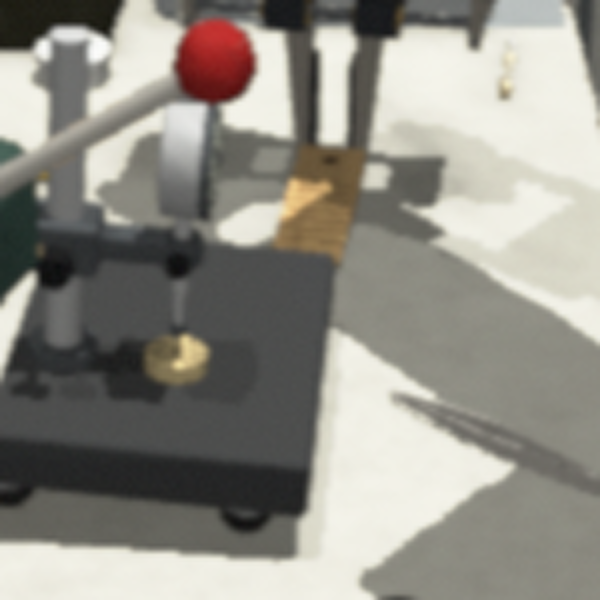

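View pics/top3z.png

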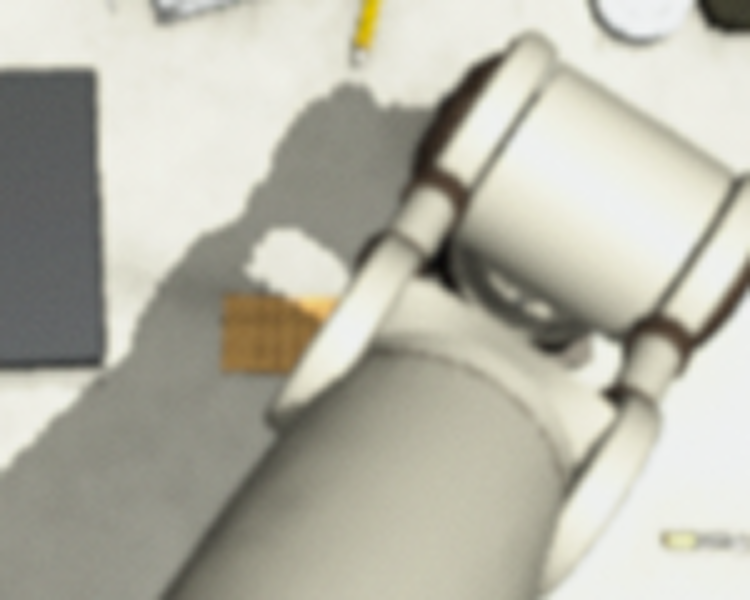

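Run:
```python
from fit import *
T=bot.read_camera("top");S=bot.read_camera("side")
for yaw,c in((1.419,np.array([.4809,-.2391])+.055*H(.152)),):
  L=np.array([[55,-20,1.5],[55,20,1.5],[-55,20,16],[-55,-20,16]])*.001
  W=wedge_pts([*c,yaw],L)
  print((proj(T,W)-[300,210]+.4)*5); print((proj(S,W)-[270,180]+.4)*4)
obsT=np.array([[221,294],[221,373]])/5+[300,210]-.4
obsS=np.array([[347,263],[364,150],[296,147]])/4+[270,180]-.4
def r(p):
    W=wedge_pts(p,L); return np.r_[(proj(T,W[:2])-obsT).ravel(),(proj(S,W[1:])-obsS).ravel()]
s=least_squares(r,[*c,yaw]);print(s.x,np.round(r(s.x),1), wedge_pts(s.x,[[.055,0,0],[-.055,0,0]]))
```

```text
[[225.82870622 286.99843945]
 [222.90223815 364.70637764]
 [444.45354812 371.36583656]
 [445.95767338 292.70864428]]
[[266.99884896 255.05791534]
 [338.05352217 261.78562791]
 [364.738203   148.11170723]
 [298.30960841 142.52257216]]
[ 0.48758857 -0.18245098  1.46509673] [-0.2  0.3 -0.1  0.1 -0.3  0.1 -0.1 -0.3  0.2 -0.6] [[ 0.49339122 -0.12775794  0.        ]
 [ 0.48178591 -0.23714403  0.        ]]
```

```bash
cat > st.py <<'E'
from fit import *
p0=np.array([0.4809,-0.2391]);t=.16
def go(p,t,v=.05):bot.line_to([*(p-.010*H(t)),.006],rot=rot(-t),max_speed=v)
for d in(.02,.045):
    p=p0+d*H(t); go(p,t); print(p,np.round(bot.current_contact_force(),2))
print(bot.current_clock(),bot.current_ee_pos())
for nme in("side","top"):
    cv2.imwrite(f"pics/{nme}4.png",bot.read_camera(nme)["pixels"])
cv2.imwrite("pics/side4z.png",cv2.resize(cv2.imread("pics/side4.png")[190:260,300:400],None,fx=8,fy=8,interpolation=cv2.INTER_CUBIC))
cv2.imwrite("pics/top4z.png",cv2.resize(cv2.imread("pics/top4.png")[210:330,300:450],None,fx=5,fy=5,interpolation=cv2.INTER_CUBIC))
E
python3 st.py
```

```text
[ 0.48408636 -0.21935545] [0.72 0.58 0.37]
[ 0.48806932 -0.19467477] [ 0.39  0.01 -0.26]
13.4417 [ 0.48643736 -0.20427561  0.00592732]
```

View pics/side4z.png

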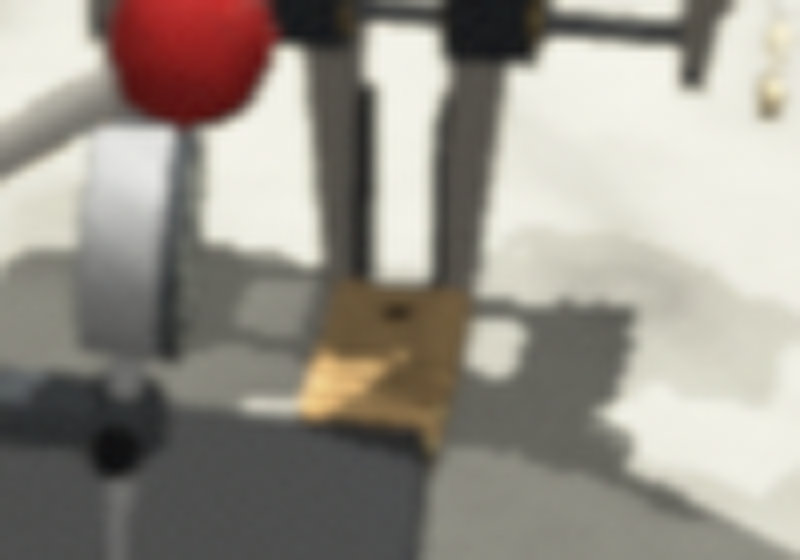

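View pics/top4z.png

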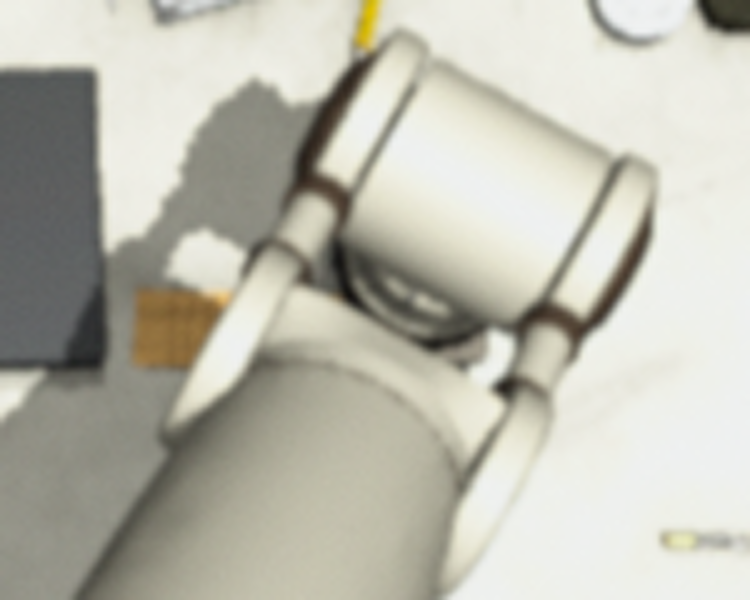

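```bash
cat > w4.py <<'E'
from fit import *
T=bot.read_camera("top");S=bot.read_camera("side")
L=np.array([[55,-20,1.5],[55,20,1.5],[-55,20,16],[-55,-20,16]])*.001
obsT=np.array([[134,289],[134,366]])/5+[300,210]-.4
obsS=np.array([[469,289],[333,280]])/8+[300,190]-.44
for k in(0,1,2):
    def r(p):
        W=wedge_pts(p,L); a=(proj(T,W[:2])-obsT).ravel();b=(proj(S,W[2:])-obsS).ravel()
        return [np.r_[a,b],a,b][k]
    s=least_squares(r,[.49,-.14,1.45]);print(s.x,np.round(r(s.x),1), wedge_pts(s.x,[[.055,0,0],[-.055,0,0]]).tolist())
    p=s.x;tip=wedge_pts(p,[[.055,0,0]])[0];h=np.pi/2-p[2]
    print("heading",h,"x of axis at foot y",tip[0]+np.tan(h)*(-.049-tip[1]))
p=[.5623,.0273,-.0783]
print((proj(T,stand_pts(p,[[-.075,-.1,.052],[.075,-.1,.052]]))-[300,210]+.4)*5)
E
python3 w4.py
```

```text
[ 0.49452439 -0.13903436  1.44752531] [ 0.1 -0.1 -0.2  0.1  0.1 -0.1 -0.1 -0.2] [[0.5012871391309929, -0.08445171455485406, 0.0], [0.48776164301777386, -0.19361700645155216, 0.0]]
heading 0.1232710175886953 x of axis at foot y 0.5056795794303545
[ 0.49545135 -0.1393136   1.46357263] [ 0.  -0.1 -0.   0.1] [[0.5013373587770014, -0.0846294578988459, 0.0], [0.48956533924516127, -0.19399773280588634, 0.0]]
heading 0.10722369838026524 x of axis at foot y 0.505172389316256
[ 0.49386436 -0.13830939  1.45895947] [ 0.1  0.  -0.1 -0. ] [[0.5000025694693234, -0.08365298973986605, 0.0], [0.4877261436209812, -0.19296579488359178, 0.0]]
heading 0.111836858529756 x of axis at foot y 0.5038942897339849
[[108.14690731 365.47872891]
 [100.72510739  65.62019932]]
```

```bash
cat > push.py <<'E'
from fit import *
p0=np.array([0.48806932,-0.19467477]);t=.16
def go(p,t,v=.04):bot.line_to([*(p-.010*H(t)),.006],rot=rot(-t),max_speed=v)
for d in(.015,.03,.036,.042,.048,.054,.060):
    p=p0+d*H(t); go(p,t); bot.hold(.1)
    f=np.mean([bot.current_contact_force() for _ in range(5)],0);print(d,np.round(f,2))
    if np.hypot(*f[:2])>5: print("stop");break
print(p,bot.current_clock(),bot.current_ee_pos())
for nme in("side","top"):
    cv2.imwrite(f"pics/{nme}5.png",bot.read_camera(nme)["pixels"])
cv2.imwrite("pics/side5z.png",cv2.resize(cv2.imread("pics/side5.png")[180:330,250:430],None,fx=4,fy=4,interpolation=cv2.INTER_CUBIC))
cv2.imwrite("pics/top5z.png",cv2.resize(cv2.imread("pics/top5.png")[205:325,225:375],None,fx=5,fy=5,interpolation=cv2.INTER_CUBIC))
E
python3 push.py
```

```text
0.015 [-0.44  0.39 -0.56]
0.03 [-0.3   0.41  0.78]
0.036 [-0.09 -0.41  0.1 ]
0.042 [ 0.68 -0.14  0.12]
0.048 [ 0.1  -0.53 -0.79]
0.054 [-1.22 -0.39 -0.16]
0.06 [ 0.19 -0.46 -0.02]
[ 0.49762841 -0.13544113] 16.8917 [ 0.49600761 -0.14509533  0.00597304]
```

View pics/side5z.png

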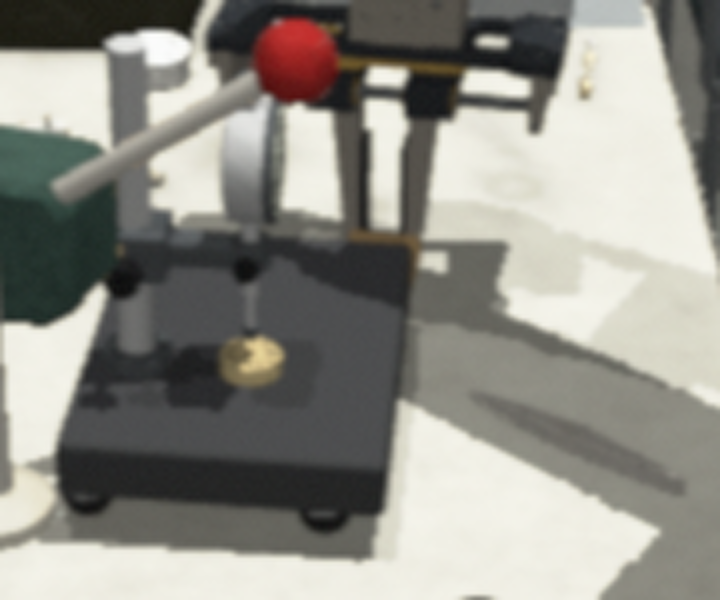

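View pics/top5z.png

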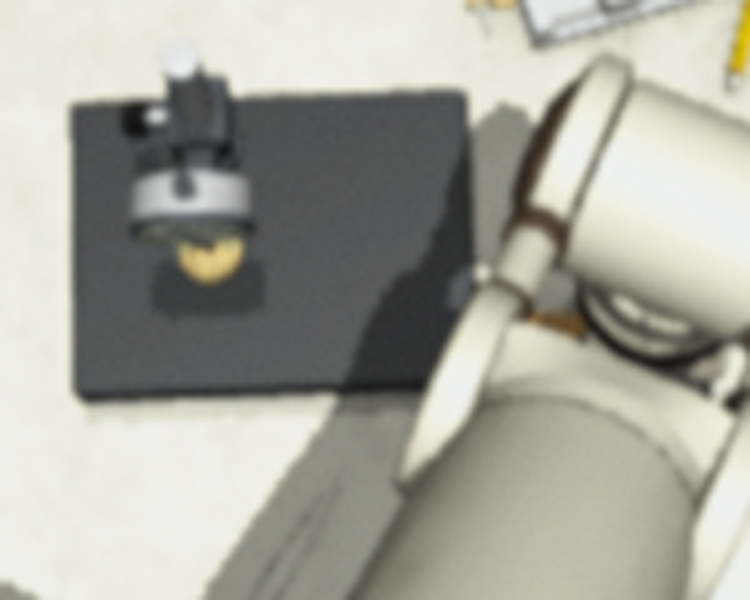

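```bash
cat > push2.py <<'E'
from fit import *
p0=np.array([0.48806932,-0.19467477]);t=.16
def go(p,t,v=.03):bot.line_to([*(p-.010*H(t)),.006],rot=rot(-t),max_speed=v)
for d in np.arange(.0615,.0746,.0015):
    p=p0+d*H(t); go(p,t)
    f=[]
    for _ in range(6): bot.hold(.03); f.append(bot.current_contact_force())
    f=np.mean(f,0);e=bot.current_ee_pos();print(round(d,4),np.round(f,2),np.round((np.array(e[:2])+.01*H(t)-p0)@H(t),5))
    if np.hypot(*f[:2])>3: print("stop");break
print(p,bot.current_clock(),bot.current_ee_pos())
c=bot.read_camera("side")["pixels"];cv2.imwrite("pics/side6.png",c)
cv2.imwrite("pics/side6z.png",cv2.resize(c[180:330,250:430],None,fx=4,fy=4,interpolation=cv2.INTER_CUBIC))
E
python3 push2.py
```

```text
0.0615 [-0.04 -0.38 -0.65] 0.06149
0.063 [ 0.16 -0.83 -0.15] 0.06304
0.0645 [ 0.02 -0.59 -0.06] 0.0646
0.066 [-0.22 -0.55  0.04] 0.06607
0.0675 [-0.2  -1.4  -0.16] 0.06747
0.069 [-0.28 -3.2  -0.83] 0.06884
stop
[ 0.49906228 -0.12655609] 19.6917 [ 0.49750538 -0.13659663  0.00604414]
```

View pics/side6z.png

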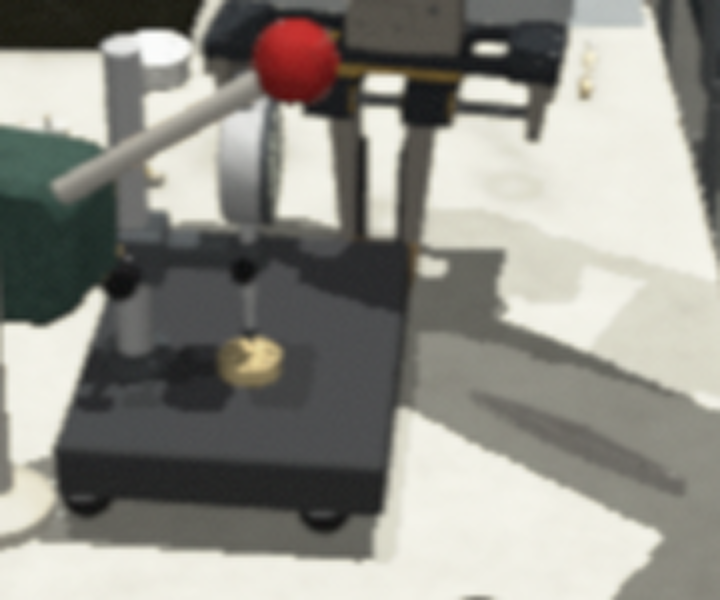

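```bash
cat > press.py <<'E'
from fit import *
t=.16
e=np.array(bot.current_ee_pos())
b=e[:2]-.04*H(t)
bot.line_to([*b,.006],max_speed=.08)
bot.line_to([*b,.13],max_speed=.15)
bot.set_gripper(0.0)
c=[.5105,-.048]
bot.line_to([*c,.13],rot=rot(-t),max_speed=.1)
bot.line_to([*c,.062],max_speed=.05)
f0=np.mean([bot.current_contact_force() for _ in range(10)],0);print("base",f0,bot.current_clock())
cv2.imwrite("pics/side7.png",bot.read_camera("side")["pixels"])
cv2.imwrite("pics/side7z.png",cv2.resize(cv2.imread("pics/side7.png")[130:330,230:430],None,fx=3,fy=3,interpolation=cv2.INTER_CUBIC))
E
python3 press.py
```

```text
base [-0.3869922  -0.00698159 -0.52919375] 24.7417
```

View pics/side7z.png

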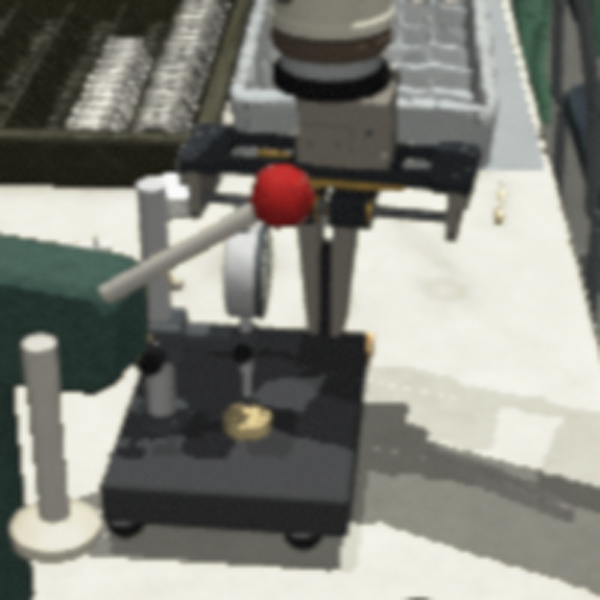

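```bash
cat > press2.py <<'E'
from fit import *
c=[.5105,-.048]
def F():
    f=[]
    for _ in range(5): bot.hold(.02); f.append(bot.current_contact_force())
    return np.mean(f,0)
z=.056
while z>.046:
    bot.line_to([*c,z],max_speed=.02); f=F(); print(round(z,4),np.round(f,2),np.round(bot.current_ee_pos(),4)[2])
    if f[2]>7: break
    z-=.0006
for _ in range(5): bot.hold(.2); print(np.round(bot.current_contact_force(),2))
cv2.imwrite("pics/side8.png",bot.read_camera("side")["pixels"])
bot.line_to([*c,.10],max_speed=.05)
print(bot.current_clock(),F())
E
python3 press2.py
```

```text
0.056 [-0.02 -0.06  0.22] 0.056
0.0554 [ 0.35 -0.    0.33] 0.0554
0.0548 [ 0.02  0.23 -0.07] 0.0548
0.0542 [-0.23  0.36  0.4 ] 0.0542
0.0536 [-0.22 -0.12  0.14] 0.0536
0.053 [0.2 0.3 0.2] 0.053
0.0524 [-0.46 -0.04  0.16] 0.0524
0.0518 [ 0.37 -0.22  0.32] 0.0519
0.0512 [-2.01  0.36  5.98] 0.0517
0.0506 [-4.12  0.63  9.65] 0.0516
[-3.68  0.44  9.06]
[-3.59  1.32  9.29]
[-4.31  0.06  8.79]
[-4.75  0.42  9.9 ]
[-4.12  1.19  9.7 ]
30.5167 [ 0.10659056 -0.0378099  -0.23345682]
```

Run:
```python
from fit import *
bot.line_to([.5,-.2,.25],max_speed=.12)
bot.goto([.33,-.36,.35],rot(-.16))
bot.hold(.3)
for n in("top","side"):cv2.imwrite(f"pics/{n}9.png",bot.read_camera(n)["pixels"])
print(bot.current_clock(),bot.current_contact_force())
a=cv2.imread("pics/top9.png")[205:345,225:455];b=cv2.imread("pics/side9.png")[180:330,250:430]
cv2.imwrite("pics/top9z.png",cv2.resize(a,None,fx=3.4,fy=3.4,interpolation=cv2.INTER_CUBIC))
cv2.imwrite("pics/side9z.png",cv2.resize(b,None,fx=4,fy=4,interpolation=cv2.INTER_CUBIC))
```

```text
33.9333 [ 0.37277757 -0.6570309   0.16963178]
```

View pics/top9z.png

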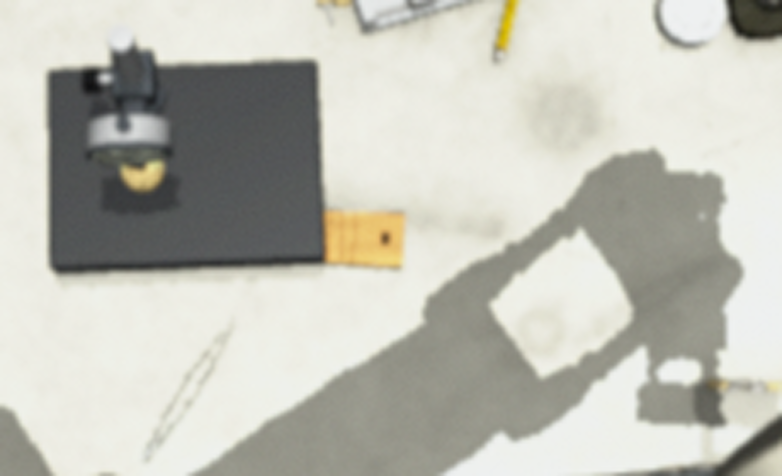

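View pics/side9z.png

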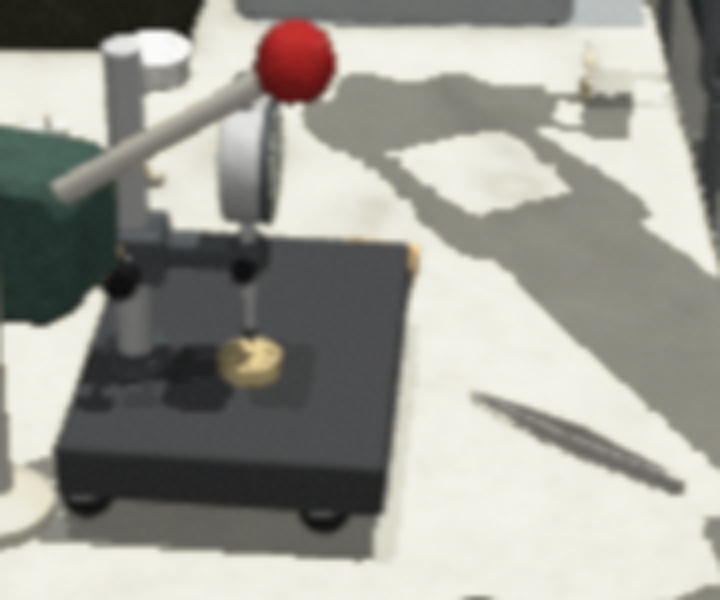

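```bash
python3 -c "
from workcell import bot
bot.hold(.3);bot.job_done();print(bot.current_clock())"
```

```text
the job is handed in; nothing more can be done
the job is handed in; nothing more can be done
```

The wedge is under the short foot, the stand looks level and did not rock under the press test, and I have handed the job in. The last clock reading before handing in was about 34 s. `bot.job_done()` gave no verdict.

**Push:** I pushed the wedge along the bench with two fingertips on its thick end, first in a slight arc and then straight. I stopped when the push force rose from about 0.5 N to 3.2 N, roughly 2 mm before the level point I had estimated from the pictures.

**Press:** I pressed on the plate's corner with about 9–10 N for over a second. The fingertip met the plate at z ≈ 0.0518 m, against 0.052 m when level, and sank only about 0.2 mm. There was also about 4 N sideways while pressing.

**Final pictures:**
- The column is upright and the wedge sits under the right edge of the plate.
- The brass disc is under the spindle. The tweezers look unmoved.
- The plate outline has shifted by less than about 1 px (1 px is about 2 mm), which fits the tilt coming out.
- The arm is clear.

**Checks that disagreed or were not made:**
- The wedge's measured heading, 0.11–0.12 rad, differed from the 0.16 rad I commanded. Its axis therefore passes about 5 mm from the foot's centre, well within its 20 mm half width.
- I did not measure the final tilt separately. I judged it level from the press height, the rise in push force and the pictures.
- I did not check the loupe, tin, marker and case ring one by one at the end. The fingers worked well away from them.

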